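# Close the fittings carton and hold the spring bar over it

### The job

Close the open carton in the packing jig: fold its two short side flaps down flat first, then the long flap down flat over them. Then take the spring-loaded hold-down bar by its upright handle, pull it out over the carton until its pointer lines up with the line on the steel mark block, and keep it there: the program finishes while the gripper is still holding the bar at the mark. Leave the other things on the bench and the jig where they are.

Things in the scene. Friction and masses are not known exactly. Their poses are not given: they have to be found in the camera images.
- jig: fixed plywood board 300 x 400 x 12 mm (x -135 to 165 mm, y +-200) with an open cardboard carton on it, 130 mm along x, 150 along y, rim 92 mm above the bench. Origin on the bench under the carton's centre; x away from the robot (turned by the jig's yaw), y left, z up. Guide rods and end blocks, up to 52 mm high, run along x at y = +-108 mm
- flap_left (a joint): short side flap on the jig's left, rad: 0 = folded flat over the carton's mouth, pi/2 = straight up, more = leaning outward (to 2.1); stiff crease, stays where it is left (about 0.5 N at its free edge moves it). Panel 55 mm from crease to free edge, 120 mm wide along jig x, 3 mm thick
- flap_left_hinge (a point): middle of that flap's crease, +75 mm in jig y and 94 mm above the bench; its axes turn with the flap and equal the jig's when the flap is flat
- flap_left_edge (a point): middle of that flap's free edge
- flap_right (a joint): short side flap on the jig's right, rad: 0 = folded flat over the carton's mouth, pi/2 = straight up, more = leaning outward (to 2.1); stiff crease, stays where it is left (about 0.5 N at its free edge moves it). Panel 55 mm from crease to free edge, 120 mm wide along jig x, 3 mm thick
- flap_right_hinge (a point): middle of that flap's crease, -75 mm in jig y and 94 mm above the bench; its axes turn with the flap and equal the jig's when the flap is flat
- flap_right_edge (a point): middle of that flap's free edge
- flap_long (a joint): long flap on the carton's near wall (facing the robot), rad: 0 = flat over the carton, pi/2 = straight up, more = leaning to the robot; stiff crease, stays where left (0.7 N at its free edge moves it). Panel 125 mm from crease to free edge, 150 mm wide along jig y, 3 mm thick
- flap_long_hinge (a point): middle of the long flap's crease, at jig x = -65 mm, 99 mm above the bench; its axes turn with the flap and equal the jig's when the flap is flat
- flap_long_edge (a point): middle of the long flap's free edge
- bar: aluminium bridge over the carton's width: crossbar 20 x 228 x 12 mm, underside 104 mm above the bench (3.5 mm over the closed long flap), two legs on the guide rods. Origin at bench level under its centre, axes as the jig's. Rests at jig x = 115 mm; slides up to 115 mm towards jig -x. Spring return: 5 N at rest, 11 N at 95 mm; flies back if let go
- bar_grip (a point): grip point of the bar's upright handle, on the crossbar's middle, 150 mm above the bench, axes as the jig's. The handle is a black plate 14 mm thick along x, 60 mm wide along y, standing from 116 to 166 mm above the bench: pinch it across x from above
- bar_pointer (a point): tip of the thin steel pointer (3 mm wide) that sticks out on the jig's right side from the bar's right leg, 48 mm above the bench, at the bar's x and jig y = -154 mm; it moves with the bar
- mark: steel mark block, 34 x 28 x 36 mm, fixed on the jig board to the right of the right guide rod, with a dark line across its top and down its inner face at its middle x; it is 55 to 95 mm nearer than the resting pointer. Origin under its centre, axes as the jig's
- mark_line (a point): the mark: inner end of the line on top of the mark block, axes as the jig's. The bar is at the mark when bar_pointer has the same jig x as this point
- tin: small closed metal tin, 44 mm across, 35 mm tall, standing on the jig board left of the carton; origin under its centre; leave it alone
- punch: steel pin punch, 12 mm thick, 80 mm long, lying on the jig board left of the carton; origin under its middle; leave it alone
- bottle: bottle, 66 mm across, 200 mm tall, on the bench; origin under its centre; leave it alone
- jar: jar, 72 mm across, 90 mm tall, on the bench; origin under its centre; leave it alone
- cup: steel bowl, 84 mm across, 60 mm tall, on the bench; origin under its centre; leave it alone
- hammer: hammer, 260 mm long, lying on the bench to the left; origin under its middle; leave it alone
- wrench: wrench, 180 mm long, lying on the bench to the left; origin under its middle; leave it alone
- screwdriver: screwdriver, 200 mm long, lying on the bench to the right; origin under its middle; leave it alone

How it is judged (in metres and radians):
On the way, in this order (a step that is already met when the one before it is completed fails the run):
1. both short side flaps are folded flat while the long flap is still open (value of joint each of flap_left, flap_right below 0.15 rad and value of joint flap_long above 0.6 rad), for 0.1 s.
2. the long flap is folded flat over them, the bar not yet at the mark (value of joint each of flap_left, flap_right, flap_long below 0.15 rad and x of bar_pointer in the frame of mark_line above 0.015 m), for 0.1 s.
3. the bar is pulled out by the gripper and held at the mark (value of joint each of flap_left, flap_right, flap_long below 0.15 rad and x of bar_pointer in the frame of mark_line between -0.006 and 0.006 m and linear speed of bar below 0.01 m/s and contact force between the fingers and bar above 4 N), for 0.3 s.
At the end, for the whole second after the job is handed in: All three flaps lie flat (each within 0.15 rad), the bar's pointer stands within 6 mm of the mark line along the jig's x, the bar is still (under 10 mm/s) and the fingers are holding it there (contact force above 4 N) when the program ends and for the second after (all of step 3); the arm keeps its last pose, push and grip.
It fails at once if another thing on the bench or the jig board is shifted by more than 40 mm (distance of any of tin, punch, bottle, jar, cup, hammer, wrench, screwdriver from where it was at the start of the episode above 0.04 m).
It also fails if it takes over 66 s, if anything falls off the work surface, if the arm or the gripper's body presses on something with over 40 N, if the wrist force passes 120 N, or if a joint passes its speed limit or range.

### The arm

A 6-joint arm with a two-finger parallel gripper is mounted at the origin on the work surface. World frame = base frame: x ahead of the robot, y to its left, z up, the work surface at z = 0. Lengths are in mm, angles in rad, forces in N, time in s.
With the tool pointing down it reaches from about 350 to 775 mm from the base axis. Payload 7.3 kg.
Tool frame: the origin (TCP) lies midway between the tips of the shut fingers; the grasp point (between the pads) lies 19 mm behind it; z points along the fingers, y is the line along which they close (so a half turn about z gives the same grasp; the last joint's range is limited). The gripper opens to 92 mm and grips with 3 to 60 N. Pads are 19 mm wide; open, the fingers measure 130 mm over their backs; the gripper's body (75 mm by 190 mm) begins 47 mm behind the grasp point.
Start: joints at [-1.352, 0.342, 1.524, -0, 1.275, -0.146], TCP at [187.323, -490.464, 226.741] pointing down, gripper open.
Joint ranges: [-2.53, 2.53], [-0.77, 2.02], [0.04, 2.7], [-1, 4.14], [0.28, 2.66], [-3.11, 3.11]. Speed limits (rad/s): [2.57, 2.57, 3.14, 3.14, 3.14, 3.14].

### API

Orientations are given as [roll, pitch, yaw] about the fixed x, y, z axes, in that order (R = Rz(yaw) Ry(pitch) Rx(roll)).
In Python, from plant import bot gives the robot as it stands.
- The arm moves only by the tool servo_tool, never from a script. Its argument "deltas" is a list of rows, each a list of 2 entries, a list of its own where there are three numbers: the shift along the tool's x, y, z in m, then the turn, a rotation vector about the tool's x, y, z in degrees. A call has 1 to 20 rows; each row shifts and turns the commanded pose from where the row before left it, along the tool's axes as they then stand; what a row does not reach is not made up. A row lasts 1/8 s, in which the tool goes at most 62.5 mm and 10.7 degrees, less where a joint would pass 70% of its speed; a pose out of reach is approached as far as the arm can. A call with a gripper value outside its range is refused whole. "fingers" is the opening, from 0 (shut) to 1 (fully open), set as the call begins (left out, the last holds). The fingers move at their own pace and stop on an object; the grip force is fixed at half the most. Time passes only in rows, so rows that do not move let the fingers close. It gives the time, the measured TCP pose, the force, the opening and the grip force at its end, in the units of the state.
- bot.get_obs(): the state, without advancing time (a new reading comes with each control period).
- bot.capture(name): name is "scene" or "top" or "wrist"; returns the picture (420x560x3 uint8, red, green, blue); there is no depth.
- bot.camera_model(name): a dict with "mtx" (3x3 intrinsics, pixels), "xyz" and "rotation" of the camera in the world. Camera axes: x right, y down, z forward; pixel columns grow to the right and rows downward; lengths in mm; the calibration is good to about 2 mm. A picture is of the moment at which its call begins: read the wrist's pose just before it. camera_model takes no time and is no camera call; for the wrist camera it gives the pose at the moment of the call.
- bot.close_job(): hands the job in; it is judged then, once.
The state is a dict: "time": time; "joint_positions": joint angles; "dq": joint speeds; "tau": joint torques, N m; "tool_pos": TCP position; "tcp_rot": TCP orientation; "contact_force": force on the tool from outside, world axes, zero at the start; "moment": the same for the moment, N m; "grip_width": finger opening in mm; "finger_force": force on a finger pad.
Only numpy, scipy, OpenCV 4.12 (cv2) and the standard library are available. Lean on these libraries where they do the work, as an engineer would, in place of code of your own. Each camera call takes 0.05 s, during which the arm holds its last target. There are 200 camera calls.

## Working session

There is one attempt and no reset: what is moved stays moved. The work goes in short steps, Python scripts to look and compute and a tool call to move; the robot and the scene stay as the last step left them, time stands still between calls to the robot, and variables do not carry over. Pictures are saved under pics/ and viewed, at most 10 in all, crops included, and the job is handed in when it is done.

Besides the shell and the picture viewer there is one more tool, called after "Emit:" by a JSON object that holds its "method" and its "body", one argument or row to a line. servo_tool: Moves the arm, as the interface text tells. Its arguments: {"type":"object","properties":{"deltas":{"type":"array"},"fingers":{"type":"number"}},"required":["deltas"]}

```bash
mkdir -p pics
python3 - <<'E'
from plant import bot
import cv2, numpy as np
o=bot.get_obs();print(o['time'],o['tool_pos'],o['tcp_rot'],o['grip_width'])
for n in ['scene','top']:
    im=bot.capture(n);cv2.imwrite(f'pics/{n}0.png',im[:,:,::-1])
    m=bot.camera_model(n);print(n,np.round(m['mtx'],1).tolist(),np.round(m['xyz'],1),np.round(m['rotation'],4).tolist())
E
```

```text
0.0 [ 187.23360644 -490.03058249  226.04368281] [-3.14003768e+00 -2.27610160e-04  3.64863300e-01] 91.67027132609948
scene [[379.3, 0.0, 282.5], [0.0, 379.3, 209.6], [0.0, 0.0, 1.0]] [879.1 663.3 907.1] [-2.4137, -0.013, 2.6248]
top [[415.0, 0.0, 267.9], [0.0, 415.0, 217.8], [0.0, 0.0, 1.0]] [ 242.3   69.5 1654.7] [-2.9631, -0.0076, -1.5801]
```

View pics/scene0.png

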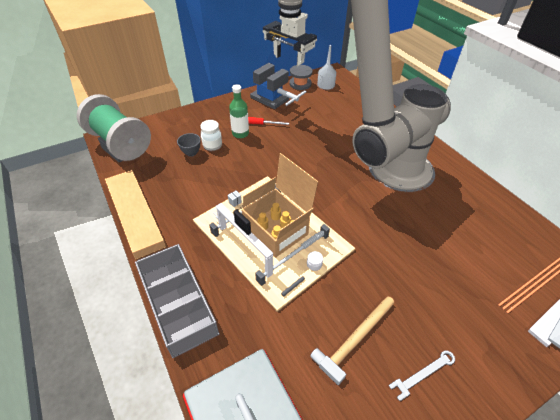

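View pics/top0.png

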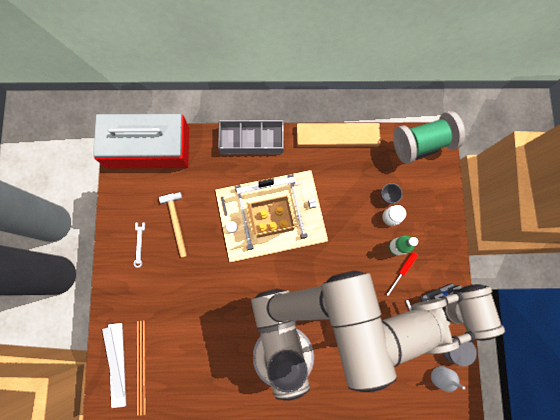

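The jig board is at about (217,188)-(327,240) in the top view, the long flap up on the robot side, the handle at about (265,184), and the mark block at (312,205). I'll enlarge both views.

Run:
```python
import cv2, numpy as np
a=cv2.imread('pics/top0.png')[165:265,205:335];b=cv2.imread('pics/scene0.png')[150:305,185:360]
cv2.imwrite('pics/topc.png',cv2.resize(a,None,fx=6,fy=6,interpolation=cv2.INTER_CUBIC))
cv2.imwrite('pics/scenec.png',cv2.resize(b,None,fx=3.8,fy=3.8,interpolation=cv2.INTER_CUBIC))
```

```text
(no output)
```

View pics/topc.png

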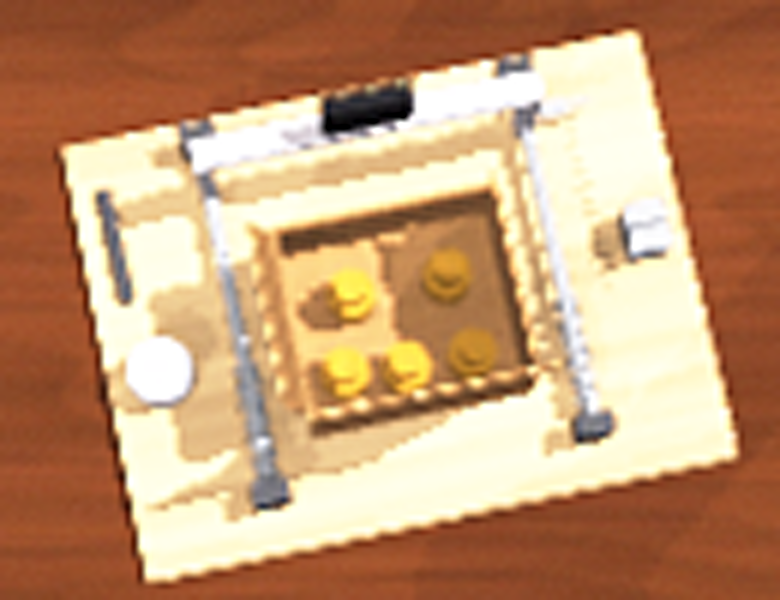

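View pics/scenec.png

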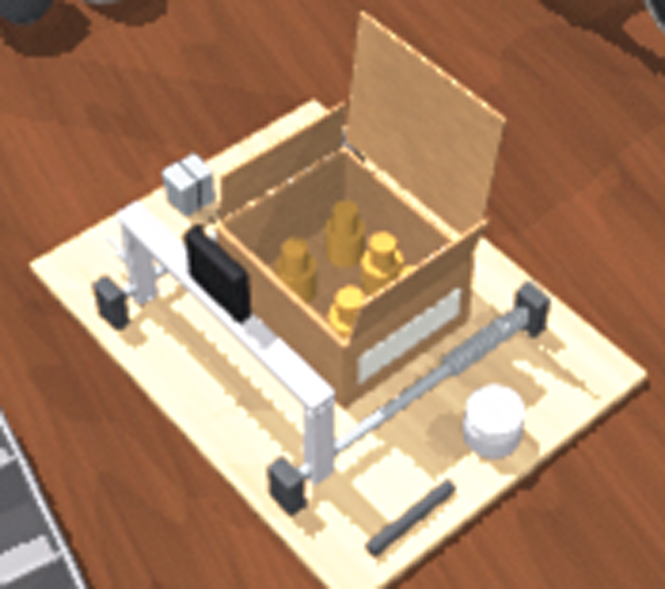

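The top crop gives the board corners (crop px): far-left (62,148), far-right (637,30), near-right (740,458) and near-left (147,582). The mark line is at about (645,218) on top of the block. In the scene crop the long flap leans about upright, with its free edge from (362,12) to (503,122). The right flap is at (220,190)-(345,105) and the mark block at (188,185).

```bash
cat > h.py <<'E'
import numpy as np, cv2
from scipy.spatial.transform import Rotation as R
from scipy.optimize import least_squares
CAM={'scene':([[379.3,0,282.5],[0,379.3,209.6],[0,0,1]],[879.1,663.3,907.1],[-2.4137,-.013,2.6248]),
'top':([[415.,0,267.9],[0,415.,217.8],[0,0,1]],[242.3,69.5,1654.7],[-2.9631,-.0076,-1.5801])}
def proj(n,P,cam=None):
    K,t,r=CAM[n] if cam is None else cam
    p=(np.atleast_2d(P)-t)@R.from_euler('xyz',r).as_matrix()@np.array(K).T
    return p[:,:2]/p[:,2:]
def J(q,P): # jig->world
    c,s=np.cos(q[2]),np.sin(q[2]);P=np.atleast_2d(P).astype(float)
    return np.c_[q[0]+c*P[:,0]-s*P[:,1],q[1]+s*P[:,0]+c*P[:,1],P[:,2]]
def flap(side,a,u,d): # side L/R/N, u along crease, d from crease
    if side=='N': return [-65+d*np.cos(a),u,99+d*np.sin(a)]
    s=1 if side=='L' else -1
    return [u,s*(75-d*np.cos(a)),94+d*np.sin(a)]
E
python3 - <<'E'
from h import *
tc=lambda *p:np.array(p)/6+[205,165]-0.42
sc=lambda *p:np.array(p)/3.8+[185,150]-0.37
top=tc((62,148),(637,30),(740,458),(147,582)); C=np.array([[165,200,12],[165,-200,12],[-135,-200,12],[-135,200,12]])
sce=sc((32,265),(318,100),(647,375)); Cs=C[[1,2,3]]
f=lambda q:np.r_[(proj('top',J(q,C))-top).ravel(),(proj('scene',J(q,Cs))-sce).ravel()]
r=least_squares(f,[500,50,0]);q=r.x;print(q,np.round(r.fun,1))
np.save('q.npy',q)
# flap angles
g=lambda a:(proj('scene',J(q,[flap('N',a[0],75,125),flap('N',a[0],-75,125)]))-sc((503,122),(362,12))).ravel()
r=least_squares(g,[1.5]);print('long',r.x,np.round(r.fun,1))
def crop(n,P):
    p=proj(n,J(q,P)); return np.round((p-[205,165]+.42)*6 if n=='top' else (p-[185,150]+.37)*3.8)
for a in (1.2,1.4,1.57,1.75,1.9,2.1):
  for s in 'LR':
    P=[flap(s,a,-60,55),flap(s,a,60,55)]
    print(a,s,'top',crop('top',P).tolist(),'scene',crop('scene',P).tolist())
for s in 'LR':
    P=[flap(s,1,-60,0),flap(s,1,60,0)];print('crease',s,'top',crop('top',P).tolist(),'scene',crop('scene',P).tolist())
print('grip top/scene',crop('top',[[115,0,166]]),crop('scene',[[115,0,166]]),'ptr',crop('top',[[115,-154,48]]))
# mark top of block 36 or 48mm
for z in (36,48):
    h=lambda m:(np.r_[proj('top',J(q,[[m[0],m[1],z]]))-tc((645,218)),proj('scene',J(q,[[m[0],m[1],z]]))-sc((188,172))]).ravel()
    r=least_squares(h,[40,-160]);print('mark',z,r.x,np.round(r.fun,1))
E
```

```text
[5.35727469e+02 3.96387860e+01 1.97535591e-01] [ 0.2  0.   0.1  0.4 -0.3  0.1 -0.1  0.  -0.5 -0.2 -0.5  0.1  0.5  0.1]
long [1.68309381] [ 0.4  0.1 -0.2  0.3]
1.2 L top [[338.0, 397.0], [298.0, 210.0]] scene [[458.0, 197.0], [330.0, 280.0]]
1.2 R top [[513.0, 361.0], [472.0, 175.0]] scene [[358.0, 116.0], [232.0, 190.0]]
1.4 L top [[321.0, 400.0], [282.0, 213.0]] scene [[468.0, 202.0], [340.0, 286.0]]
1.4 R top [[530.0, 357.0], [489.0, 171.0]] scene [[349.0, 106.0], [223.0, 179.0]]
1.57 L top [[306.0, 403.0], [267.0, 215.0]] scene [[477.0, 209.0], [349.0, 294.0]]
1.57 R top [[545.0, 354.0], [503.0, 167.0]] scene [[342.0, 99.0], [216.0, 172.0]]
1.75 L top [[290.0, 407.0], [251.0, 219.0]] scene [[486.0, 218.0], [358.0, 303.0]]
1.75 R top [[561.0, 351.0], [519.0, 164.0]] scene [[333.0, 93.0], [208.0, 165.0]]
1.9 L top [[277.0, 410.0], [239.0, 222.0]] scene [[494.0, 226.0], [366.0, 312.0]]
1.9 R top [[573.0, 349.0], [531.0, 163.0]] scene [[327.0, 89.0], [201.0, 161.0]]
2.1 L top [[261.0, 414.0], [223.0, 227.0]] scene [[503.0, 238.0], [376.0, 325.0]]
2.1 R top [[588.0, 347.0], [546.0, 161.0]] scene [[319.0, 87.0], [194.0, 158.0]]
crease L top [[307.0, 416.0], [270.0, 234.0]] scene [[472.0, 259.0], [349.0, 343.0]]
crease R top [[539.0, 368.0], [499.0, 188.0]] scene [[342.0, 149.0], [220.0, 222.0]]
grip top/scene [[367. 100.]] [[215. 253.]] ptr [[593. 101.]]
mark 36 [  25.08243536 -175.76861243] [ 1.3  1.6 -0.6  2. ]
mark 48 [  26.96504347 -170.48700556] [ 0.3  0.8 -0.4  0.6]
```

Emit:
{"method": "servo_tool", "body": {
  "deltas": [
    [[0, 0, -0.002], [0, 0, 9.59]],
    [[0.0288, -0.01975, -0.0015], [0, 0, 0]],
    [[0.0288, -0.01975, -0.0015], [0, 0, 0]],
    [[0.0288, -0.01975, -0.0015], [0, 0, 0]],
    [[0.0288, -0.01975, -0.0015], [0, 0, 0]],
    [[0.0288, -0.01975, -0.0015], [0, 0, 0]],
    [[0.0288, -0.01975, -0.0015], [0, 0, 0]],
    [[0.0288, -0.01975, -0.0015], [0, 0, 0]],
    [[0.0288, -0.01975, -0.0015], [0, 0, 0]],
    [[0.0288, -0.01975, -0.0015], [0, 0, 0]],
    [[0.0288, -0.01975, -0.0015], [0, 0, 0]],
    [[0.0288, -0.01975, -0.0015], [0, 0, 0]],
    [[0.0288, -0.01975, -0.0015], [0, 0, 0]],
    [[0.0288, -0.01975, -0.0015], [0, 0, 0]],
    [[0.0288, -0.01975, -0.0015], [0, 0, 0]],
    [[0.0288, -0.01975, -0.0015], [0, 0, 0]],
    [[0.0288, -0.01975, -0.0015], [0, 0, 0]],
    [[0, 0, 0], [0, 0, 0]],
    [[0, 0, 0], [0, 0, 0]]
  ],
  "fingers": 0
}}

```text
time: 2.48
tool_pos: [576.7, -90.4, 252.2]
tcp_rot: [-3.141, 0.001, 0.198]
contact_force: [0.5, 0.5, -0.2]
grip_width: -0.0
finger_force: 0.0
```

```bash
cat >> h.py <<'E'
q=np.load('q.npy')
def look(name):
    from plant import bot
    o=bot.get_obs();m=bot.camera_model('wrist');im=bot.capture('wrist')
    cv2.imwrite(f'pics/{name}.png',im[:,:,::-1])
    t=np.array(o['tool_pos'])-[q[0],q[1],0];c,s=np.cos(q[2]),np.sin(q[2])
    print('t',o['time'],'tcp jig',np.round([c*t[0]+s*t[1],-s*t[0]+c*t[1],t[2]],1),'rpy',np.round(o['tcp_rot'],4),'F',np.round(o['contact_force'],1),'w',o['grip_width'],o['finger_force'])
    cam=(m['mtx'],m['xyz'],m['rotation']);print('cam',np.round(m['mtx'],1).tolist(),np.round(m['xyz'],1).tolist(),np.round(m['rotation'],4).tolist())
    return cam
E
python3 -c "
from h import *
c=look('w1')
P=[[27,-156,48],[115,-154,48],[60,-75,94],[-60,-75,94],[-65,0,99],[115,0,166],[115,-30,166]]
print(np.round(proj('',J(q,P),c)).tolist())"
```

```text
t 2.475 tcp jig [  14.6 -135.6  252.2] rpy [-3.1414e+00  1.3000e-03  1.9770e-01] F [ 0.5  0.5 -0.2] w -0.012039245755933438 0.0
cam [[296.1, 0.0, 279.7], [0.0, 296.1, 212.6], [0.0, 0.0, 1.0]] [658.7, -73.0, 411.2] [2.8335, -0.0002, -1.3721]
[[297.0, 179.0], [296.0, 103.0], [223.0, 156.0], [229.0, 259.0], [165.0, 265.0], [105.0, 96.0], [144.0, 96.0]]
```

View pics/w1.png

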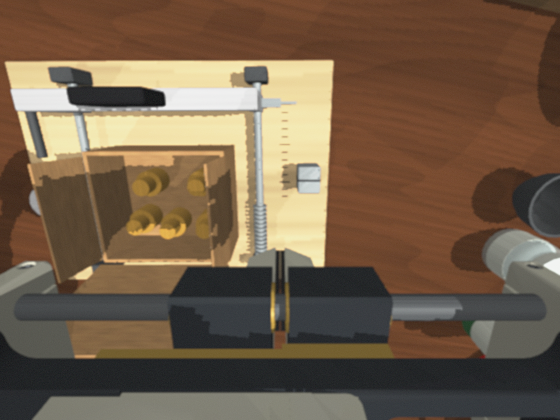

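The wrist view shows the pointer tip at about (296,103) and the mark line at about (297–320,179), both within a pixel of the prediction. The left flap's free edge runs (32,165)-(57,283); the right flap's is near (236,147). The flap angles come next, then a sharper reading of the mark line.

```bash
python3 -c "
from h import *
c=([[296.1,0,279.7],[0,296.1,212.6],[0,0,1]],[658.7,-73.0,411.2],[2.8335,-.0002,-1.3721])
np.set_printoptions(suppress=True)
for a in (1.3,1.5,1.7,1.9): print(a,[np.round(proj('',J(q,[flap(s,a,60,55),flap(s,a,-60,55)]),c)).tolist() for s in 'LR'])
g=cv2.imread('pics/w1.png',0)
for u in (302,306,313,316): print(u,g[168:192,u])
print([ (x,proj('',J(q,[[x,-160,48]]),c).round(2).tolist()) for x in (20,25,30)])
"
```

```text
1.3 [[[60.0, 164.0], [87.0, 282.0]], [[196.0, 164.0], [206.0, 283.0]]]
1.5 [[[47.0, 164.0], [75.0, 283.0]], [[208.0, 164.0], [216.0, 284.0]]]
1.7 [[[35.0, 164.0], [64.0, 283.0]], [[220.0, 164.0], [227.0, 283.0]]]
1.9 [[[25.0, 163.0], [56.0, 282.0]], [[233.0, 164.0], [238.0, 282.0]]]
302 [195 197 198 196 198 202 202 199 198 196 190 155 112 134 179 198 202 206
 207 208 208 207 206 204]
306 [195 202 202 203 202 201 197 197 200 201 195 160 115 146 200 216 214 211
 211 207 208 210 211 208]
313 [202 202 203 208 213 215 213 213 215 217 213 174 124 144 195 211 212 213
 211 212 212 213 213 212]
316 [212 216 215 217 215 214 216 217 218 218 211 171 121 145 196 215 215 214
 214 213 214 213 213 212]
[(20, [[299.92, 184.32]]), (25, [[300.0, 180.37]]), (30, [[300.09, 176.39]])]
```

Emit:
{"method": "servo_tool", "body": {
  "deltas": [
    [[0, 0, 0.0195], [0, 0, 0]],
    [[0, 0, 0.0195], [0, 0, 0]],
    [[0, 0, 0.0195], [0, 0, 0]],
    [[0, 0, 0.0195], [0, 0, 0]],
    [[0, 0, 0.0195], [0, 0, 0]],
    [[0, 0, 0.0195], [0, 0, 0]],
    [[0, -0.0104, 0], [0, 0, 0]],
    [[0, -0.0104, 0], [0, 0, 0]],
    [[0, -0.0104, 0], [0, 0, 0]],
    [[0, -0.0104, 0], [0, 0, 0]],
    [[0, -0.0104, 0.0014], [0, 0, 0]],
    [[0, -0.0096, 0.004], [0, 0, 0]],
    [[0, -0.0083, 0.0063], [0, 0, 0]],
    [[0, -0.0063, 0.0083], [0, 0, 0]],
    [[0, -0.004, 0.0096], [0, 0, 0]],
    [[0, -0.0014, 0.0104], [0, 0, 0]],
    [[0, 0, 0], [0, 0, 0]],
    [[0, 0, 0], [0, 0, 0]]
  ]
}}

```text
time: 4.78
tool_pos: [561.2, -10.0, 95.7]
tcp_rot: [-3.141, -0.0, 0.197]
contact_force: [-1.4, 1.9, 5.4]
grip_width: 0.6
finger_force: 2.7
```

Emit:
{"method": "servo_tool", "body": {
  "deltas": [
    [[0, 0, -0.0262], [0, 0, 0]],
    [[0, 0, -0.0262], [0, 0, 0]],
    [[0, 0, -0.0262], [0, 0, 0]],
    [[0, 0, -0.0262], [0, 0, 0]],
    [[0, -0.038, 0], [0, 0, 0]],
    [[0, -0.038, 0], [0, 0, 0]],
    [[0, -0.038, 0], [0, 0, 0]],
    [[0, -0.038, 0], [0, 0, 0]],
    [[0, -0.038, 0], [0, 0, 0]],
    [[0, 0, 0], [0, 0, 0]],
    [[0, 0, 0.0215], [0, 0, 0]],
    [[0, 0, 0.0215], [0, 0, 0]],
    [[0, 0, 0.0215], [0, 0, 0]],
    [[0, 0, 0], [0, 0, 0]]
  ]
}}

```text
time: 6.52
tool_pos: [523.1, 174.8, 134.1]
tcp_rot: [3.141, 0.004, 0.196]
contact_force: [0.0, -0.2, -0.0]
grip_width: 0.5
finger_force: 0.0
```

Emit:
{"method": "servo_tool", "body": {
  "deltas": [
    [[0, 0.0104, 0], [0, 0, 0]],
    [[0, 0.0104, 0], [0, 0, 0]],
    [[0, 0.0104, 0], [0, 0, 0]],
    [[0, 0.0104, 0], [0, 0, 0]],
    [[0, 0.0104, 0.0014], [0, 0, 0]],
    [[0, 0.0096, 0.004], [0, 0, 0]],
    [[0, 0.0083, 0.0063], [0, 0, 0]],
    [[0, 0.0063, 0.0083], [0, 0, 0]],
    [[0, 0.004, 0.0096], [0, 0, 0]],
    [[0, 0.0014, 0.0104], [0, 0, 0]],
    [[0, 0, 0.001], [0, 0, 0]],
    [[0, 0, 0], [0, 0, 0]]
  ]
}}

```text
time: 8.02
tool_pos: [540.1, 95.9, 95.6]
tcp_rot: [3.141, -0.001, 0.198]
contact_force: [-2.6, -2.2, 9.5]
grip_width: 0.4
finger_force: 4.8
```

Emit:
{"method": "servo_tool", "body": {
  "deltas": [
    [[0, 0, -0.0268], [0, 0, 0]],
    [[0, 0, -0.0268], [0, 0, 0]],
    [[0, 0, -0.0268], [0, 0, 0]],
    [[0, 0, -0.0268], [0, 0, 0]],
    [[0, 0, -0.0268], [0, 0, 0]],
    [[0, 0, -0.0268], [0, 0, 0]],
    [[-0.022, 0.009, 0], [0, 0, 0]],
    [[-0.022, 0.009, 0], [0, 0, 0]],
    [[-0.022, 0.009, 0], [0, 0, 0]],
    [[-0.022, 0.009, 0], [0, 0, 0]],
    [[-0.022, 0.009, 0], [0, 0, 0]],
    [[-0.022, 0.009, 0], [0, 0, 0]],
    [[0, 0, 0], [0, 0, 0]],
    [[0, 0, 0], [0, 0, 0]]
  ]
}}

```text
time: 9.78
tool_pos: [421.6, 17.5, 255.6]
tcp_rot: [-3.142, -0.0, 0.197]
contact_force: [-0.8, 0.7, -0.3]
grip_width: 0.3
finger_force: 0.0
```

```bash
python3 -c "
from h import *
c=look('w2')
P=[flap(s,a,u,55) for s in 'LR' for a in (0,.15,.3) for u in (60,)]
print(np.round(proj('',J(q,P),c)).tolist())"
```

```text
t 9.775 tcp jig [-116.2    0.7  255.6] rpy [-3.1415e+00 -3.0000e-04  1.9740e-01] F [-0.8  0.7 -0.3] w 0.30555411679426986 0.0
cam [[296.1, 0.0, 279.7], [0.0, 296.1, 212.6], [0.0, 0.0, 1.0]] [503.4, 34.9, 414.8] [2.8353, -0.0003, -1.3723]
[[260.0, 15.0], [259.0, 12.0], [256.0, 9.0], [303.0, 15.0], [304.0, 12.0], [307.0, 9.0]]
```

View pics/w2.png

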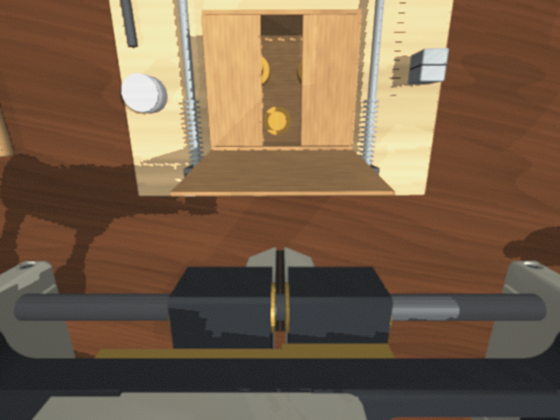

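Both side flaps lie flat: their free edges are at columns 260 and 303, exactly the 0 rad prediction. The long flap's edge is at row 192, still up. Now I'll fold it.

Emit:
{"method": "servo_tool", "body": {
  "deltas": [
    [[0, 0, 0.0185], [0, 0, 0]],
    [[0, 0, 0.0185], [0, 0, 0]],
    [[0, 0, 0.0186], [0, 0, 0]],
    [[0.0104, 0, 0], [0, 0, 0]],
    [[0.0104, 0, 0], [0, 0, 0]],
    [[0.0104, 0, 0], [0, 0, 0]],
    [[0.0104, 0, 0], [0, 0, 0]],
    [[0.01305, 0, 0.0009], [0, 0, 0]],
    [[0.01283, 0, 0.0026], [0, 0, 0]],
    [[0.01239, 0, 0.0042], [0, 0, 0]],
    [[0.01173, 0, 0.0058], [0, 0, 0]],
    [[0.01088, 0, 0.0073], [0, 0, 0]],
    [[0.00983, 0, 0.0086], [0, 0, 0]],
    [[0.00863, 0, 0.0098], [0, 0, 0]],
    [[0.00726, 0, 0.0109], [0, 0, 0]],
    [[0.00579, 0, 0.0117], [0, 0, 0]],
    [[0.0042, 0, 0.0124], [0, 0, 0]],
    [[0.00255, 0, 0.0128], [0, 0, 0]],
    [[0.0009, 0, 0.0131], [0, 0, 0]],
    [[0, 0, 0], [0, 0, 0]]
  ]
}}

```text
time: 12.32
tool_pos: [560.0, 45.0, 100.6]
tcp_rot: [3.141, -0.001, 0.197]
contact_force: [-1.4, 0.8, 7.2]
grip_width: 0.3
finger_force: 3.0
```

Emit:
{"method": "servo_tool", "body": {
  "deltas": [
    [[0, 0, -0.025], [0, 0, 0]],
    [[0, 0, -0.025], [0, 0, 0]],
    [[0, 0, -0.025], [0, 0, 0]],
    [[0, 0, -0.025], [0, 0, 0]],
    [[0, 0, 0], [0, 0, 0]]
  ],
  "fingers": 1
}}

```text
time: 12.95
tool_pos: [560.9, 45.0, 201.4]
tcp_rot: [3.14, -0.004, 0.197]
contact_force: [-0.0, 0.2, -0.4]
grip_width: 45.9
finger_force: 0.0
```

```bash
python3 -c "
from h import *
from plant import bot
print(np.round(bot.get_obs()['joint_positions'],3));look('w3')"
```

```text
[-0.056  0.429  1.462 -0.     1.247  1.317]
t 12.95 tcp jig [ 25.7   0.3 201.4] rpy [ 3.1405 -0.0037  0.1974] F [-0.   0.2 -0.4] w 45.877415298625046 0.0
cam [[296.1, 0.0, 279.7], [0.0, 296.1, 212.6], [0.0, 0.0, 1.0]] [642.2, 62.4, 360.8] [2.8386, -0.0015, -1.3723]
```

View pics/w3.png

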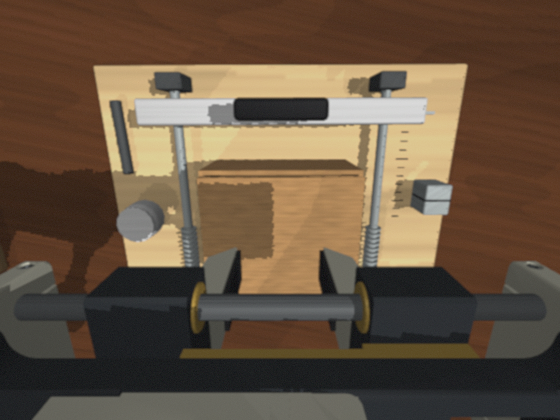

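w3 shows the long flap flat over the carton, with its free edge at about row 172, columns 198–362. The handle spans about (234–328, 98–120), the pointer is at (430,113) and the mark line at about row 198. Next I triangulate the handle and the mark from w1 and w3.

```bash
python3 -c "
from h import *
K=[[296.1,0,279.7],[0,296.1,212.6],[0,0,1]]
A=(K,[658.7,-73.0,411.2],[2.8335,-.0002,-1.3721]);B=(K,[642.2,62.4,360.8],[2.8386,-.0015,-1.3723])
np.set_printoptions(suppress=True)
g1=cv2.imread('pics/w1.png',0);g=cv2.imread('pics/w3.png',0)
for u in (420,430,440): print(u,g[188:212,u])
print('w1 handle row',np.where(g1[85:110,110]<70)[0][[0,-1]]+85,'cols',np.where(g1[95,50:200]<60)[0][[0,-1]]+50)
print('w3 handle rows',np.where(g[90:130,280]<60)[0][[0,-1]]+90,'cols',np.where(g[101,200:350]<60)[0][[0,-1]]+200)
print('w1 block cols at 172',g1[172,292:326]); print('w3 block cols at 190',g[190,408:456])
print('pred handle top corners (far L,R near L,R)',*[proj('',J(q,[[122,30,166],[122,-30,166],[108,30,166],[108,-30,166]]),c).round(1).tolist() for c in (A,B)])
print('pred long edge',proj('',J(q,[[60,75,99],[60,-75,99],[60,75,108],[60,-75,108]]),B).round().tolist())
for x in (22,26,30): print(x,proj('',J(q,[[x,-156,48],[x,-185,48]]),B).round(1).tolist(),proj('',J(q,[[x,-156,48],[x,-185,48]]),A).round(1).tolist())
for x in (113,115,117): print(x,proj('',J(q,[[x,-150,48]]),B).round(1).tolist(),proj('',J(q,[[x,-150,48]]),A).round(1).tolist())
print(g1[96:110,288],g[105:122,428])
"
```

```text
420 [69 68 68 69 69 70 72 69 63 43 39 51 66 68 71 70 69 69 70 70 69 67 67 78]
430 [183 181 182 181 187 185 184 180 179 179 173 140  92 110 157 177 181 178
 177 176 175 172 171 170]
440 [182 183 180 181 180 179 183 181 179 180 174 146 105 123 161 174 174 175
 175 175 174 176 175 173]
w1 handle row [ 87 106] cols [ 69 163]
w3 handle rows [ 99 119] cols [235 326]
w1 block cols at 172 [132 131 131 126 111 103 135 176 193 199 198 201 202 202 202 201 198 198
 198 200 205 213 217 216 215 215 213 209 202 206 210 212 211 214]
w3 block cols at 190 [114 115 115 105  89  73  70  70  68  70  69  71  68  67  69  66  68  81
 113 147 173 181 182 182 181 184 187 187 186 186 183 182 180 181 179 179
 180 183 182 181 177 174 163 131  92  70  66  69]
pred handle top corners (far L,R near L,R) [[64.5, 85.8], [142.9, 85.9], [68.4, 105.3], [145.4, 105.4]] [[232.7, 97.6], [330.4, 97.7], [233.8, 121.4], [329.2, 121.5]]
pred long edge [[197.0, 177.0], [365.0, 177.0], [194.0, 179.0], [368.0, 179.0]]
22 [[422.7, 203.2], [449.2, 203.2]] [[296.7, 182.7], [320.0, 182.8]]
26 [[423.3, 199.6], [449.8, 199.7]] [[296.8, 179.6], [320.1, 179.6]]
30 [[423.8, 196.1], [450.4, 196.1]] [[296.9, 176.4], [320.3, 176.4]]
113 [[429.9, 115.9]] [[293.0, 105.2]]
115 [[430.2, 113.8]] [[293.0, 103.3]]
117 [[430.5, 111.7]] [[293.1, 101.5]]
[221 222 220 221 219 212 199 188 188 216 225 227 226 227] [185 184 185 184 184 183 180 180 175 171 184 193 194 193 193 194 195]
```

Emit:
{"method": "servo_tool", "body": {
  "deltas": [
    [[0, 0, 0], [0, 0, 10]],
    [[0, 0, 0], [0, 0, 10]],
    [[0, 0, 0], [0, 0, 10]],
    [[0, 0, 0], [0, 0, 10]],
    [[0, 0, 0], [0, 0, 10]],
    [[0, 0, 0], [0, 0, 10]],
    [[0, 0, 0], [0, 0, 10]],
    [[0, 0, 0], [0, 0, 10]],
    [[0, 0, 0], [0, 0, 10]],
    [[0, 0, 0], [0, 0, 0]],
    [[0, -0.0223, 0], [0, 0, 0]],
    [[0, -0.0223, 0], [0, 0, 0]],
    [[0, -0.0223, 0], [0, 0, 0]],
    [[0, -0.0223, 0], [0, 0, 0]],
    [[0, 0, 0], [0, 0, 0]],
    [[0, 0, 0], [0, 0, 0]]
  ],
  "fingers": 1
}}

```text
time: 15.0
tool_pos: [646.6, 62.4, 199.2]
tcp_rot: [3.14, 0.0, -1.372]
contact_force: [-1.0, -0.8, -0.5]
grip_width: 91.8
finger_force: 0.0
```

```bash
python3 -c "
from h import *
from plant import bot
print(np.round(bot.get_obs()['joint_positions'],3));c=look('w4')
print(proj('',J(q,[[122,0,166],[108,0,166],[115,30,166],[115,-30,166],[115,-154,48]]),c).round(1).tolist())"
```

```text
[-0.022  0.596  1.185 -0.     1.363  2.921]
t 15.0 tcp jig [113.1   0.6 199.2] rpy [ 3.1397e+00  2.0000e-04 -1.3716e+00] F [-1.  -0.8 -0.5] w 91.83619843074527 0.0
cam [[296.1, 0.0, 279.7], [0.0, 296.1, 212.6], [0.0, 0.0, 1.0]] [664.2, -17.2, 358.3] [2.8338, -0.0006, -2.9413]
[[269.0, 239.4], [288.9, 239.4], [278.9, 277.3], [279.1, 198.0], [279.5, 35.4]]
```

Emit:
{"method": "servo_tool", "body": {
  "deltas": [
    [[0, -0.0019, 0.01], [0, 0, 0.1]],
    [[0, 0, 0.015], [0, 0, 0]],
    [[0, 0, 0.015], [0, 0, 0]],
    [[0, 0, 0.015], [0, 0, 0]],
    [[0, 0, 0.013], [0, 0, 0]],
    [[0, 0, 0], [0, 0, 0]],
    [[0, 0, 0], [0, 0, 0]]
  ]
}}

```text
time: 15.92
tool_pos: [649.7, 62.9, 132.5]
tcp_rot: [-3.141, -0.0, -1.375]
contact_force: [0.7, 0.1, 0.8]
grip_width: 92.0
finger_force: 0.0
```

Emit:
{"method": "servo_tool", "body": {
  "deltas": [
    [[0, 0, 0], [0, 0, 0]],
    [[0, 0, 0], [0, 0, 0]],
    [[0, 0, 0], [0, 0, 0]],
    [[0, 0, 0], [0, 0, 0]],
    [[0, 0, 0], [0, 0, 0]],
    [[0, 0, 0], [0, 0, 0]],
    [[0, 0, 0], [0, 0, 0]],
    [[0, 0, 0], [0, 0, 0]],
    [[0, 0, 0], [0, 0, 0]],
    [[0, 0, 0], [0, 0, 0]]
  ],
  "fingers": 0
}}

```text
time: 17.18
tool_pos: [647.4, 62.5, 132.0]
tcp_rot: [3.137, 0.0, -1.375]
contact_force: [-8.4, -2.8, 3.5]
grip_width: 14.1
finger_force: 30.0
```

Emit:
{"method": "servo_tool", "body": {
  "deltas": [
    [[0, 0.003, 0], [0, 0, 0]],
    [[0, 0.006, 0], [0, 0, 0]],
    [[0, 0.006, 0], [0, 0, 0]],
    [[0, 0.006, 0], [0, 0, 0]],
    [[0, 0.006, 0], [0, 0, 0]],
    [[0, 0.006, 0], [0, 0, 0]],
    [[0, 0.006, 0], [0, 0, 0]],
    [[0, 0.006, 0], [0, 0, 0]],
    [[0, 0.006, 0], [0, 0, 0]],
    [[0, 0.006, 0], [0, 0, 0]],
    [[0, 0.006, 0], [0, 0, 0]],
    [[0, 0.006, 0], [0, 0, 0]],
    [[0, 0.006, 0], [0, 0, 0]],
    [[0, 0.006, 0], [0, 0, 0]],
    [[0, 0.006, 0], [0, 0, 0]],
    [[0, 0.001, 0], [0, 0, 0]],
    [[0, 0, 0], [0, 0, 0]],
    [[0, 0, 0], [0, 0, 0]]
  ]
}}

```text
time: 19.42
tool_pos: [565.0, 45.7, 132.0]
tcp_rot: [-3.137, -0.001, -1.375]
contact_force: [9.7, 0.2, -6.2]
grip_width: 13.6
finger_force: 30.0
```

```bash
python3 -c "
from h import *
c=look('w5')
for x in (22,26,30,34): print(x,proj('',J(q,[[x,-150,48],[x,-160,48],[x,-153,30]]),c).round(1).tolist())
im=cv2.imread('pics/w5.png')[0:110,210:350];cv2.imwrite('pics/w5c.png',cv2.resize(im,None,fx=5.5,fy=5.5,interpolation=cv2.INTER_CUBIC))"
```

```text
t 19.425 tcp jig [ 29.9   0.2 132. ] rpy [-3.1373e+00 -1.0000e-03 -1.3751e+00] F [ 9.7  0.2 -6.2] w 13.563403474742563 30.029574930667877
cam [[296.1, 0.0, 279.7], [0.0, 296.1, 212.6], [0.0, 0.0, 1.0]] [581.4, -33.9, 291.2] [2.8349, 0.0056, -2.9448]
22 [[293.2, 17.4], [293.4, 1.0], [292.3, 20.5]]
26 [[287.6, 17.4], [287.7, 1.0], [287.1, 20.5]]
30 [[281.9, 17.4], [282.0, 1.0], [281.9, 20.5]]
34 [[276.3, 17.4], [276.3, 1.0], [276.7, 20.6]]
```

View pics/w5c.png

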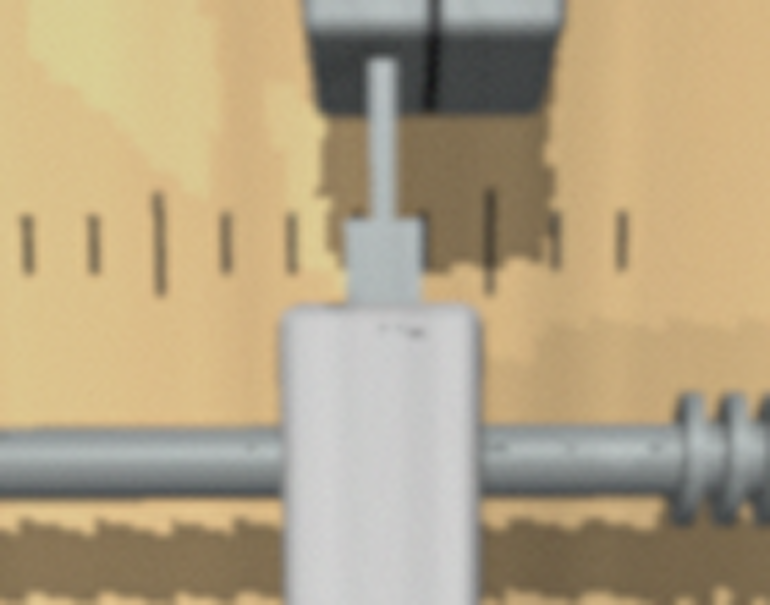

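The crop shows the pointer tip at column 382 and the mark line at 434. That leaves 6.7 mm to pull (1.41 px/mm, 5.5x zoom).

Emit:
{"method": "servo_tool", "body": {
  "deltas": [
    [[0, 0.003, 0], [0, 0, 0]],
    [[0, 0.0027, 0], [0, 0, 0]],
    [[0, 0.001, 0], [0, 0, 0]],
    [[0, 0, 0], [0, 0, 0]],
    [[0, 0, 0], [0, 0, 0]],
    [[0, 0, 0], [0, 0, 0]],
    [[0, 0, 0], [0, 0, 0]],
    [[0, 0, 0], [0, 0, 0]]
  ]
}}

```text
time: 20.48
tool_pos: [558.5, 44.4, 132.0]
tcp_rot: [-3.137, -0.001, -1.375]
contact_force: [10.7, 1.8, -6.9]
grip_width: 14.0
finger_force: 30.0
```

```bash
python3 -c "
from h import *
c=look('w6')
im=cv2.imread('pics/w6.png')[0:300,210:350];cv2.imwrite('pics/w6c.png',cv2.resize(im[:110],None,fx=5.5,fy=5.5,interpolation=cv2.INTER_CUBIC))"
```

```text
t 20.475 tcp jig [ 23.3   0.2 132. ] rpy [-3.1371e+00 -1.0000e-03 -1.3751e+00] F [10.7  1.8 -6.9] w 14.01155534165109 30.030814111232758
cam [[296.1, 0.0, 279.7], [0.0, 296.1, 212.6], [0.0, 0.0, 1.0]] [574.9, -35.3, 291.2] [2.835, 0.0058, -2.9448]
```

View pics/w6c.png

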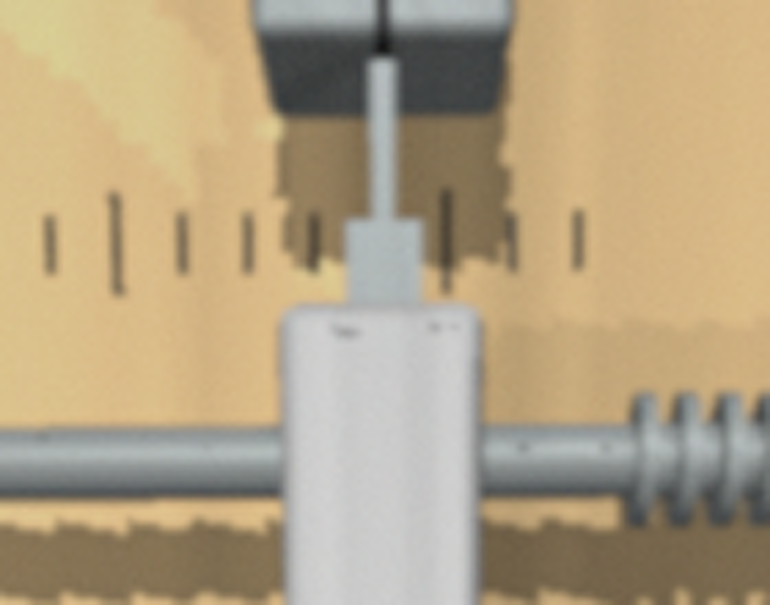

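The pointer (column 382) and the mark line (column 382) now coincide. The grip holds at 30 N, and the bar has been still for over 0.5 s, so I'm handing the job in.

```bash
python3 -c "
from plant import bot
print(bot.close_job())"
```

```text
the job is handed in; nothing more can be done
None
```

I handed the job in at about 20.5 s: all three flaps were folded in order and looked flat in the wrist images, and the gripper is holding the bar (30 N) with its pointer on the mark line. The hand-in returned no verdict.

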